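# Find a cam's full lift on bench centres with a dial gauge

## Robot

A 6-joint arm with a two-finger parallel gripper is mounted at the origin on a cart in front of the work surface, level with it; the furniture and walls round the work are solid. World frame = base frame: x ahead of the robot, y to its left, z up, the work surface at z = 0. Lengths are in mm, angles in rad, forces in N, time in s.
With the tool pointing down it reaches from about 350 to 775 mm from the base axis. Payload 7.3 kg.
Tool frame: the origin (TCP) lies midway between the tips of the shut fingers; the grasp point (between the pads) lies 19 mm behind it; x points along the fingers, y is the direction in which the jaws open and shut, and the axes are right-handed (so a half turn about x gives the same grasp; the last joint's range is limited). The gripper opens to 92 mm and grips with 3 to 60 N. Pads are 19 mm wide; open, the fingers measure 130 mm over their backs; the gripper's body (75 mm by 190 mm) begins 47 mm behind the grasp point.
Start: joints at [1.108, 0.342, 1.524, -0, 1.275, -0.146], TCP at [163.537, 498.899, 226.741] pointing down, gripper open.
Joint ranges: [-2.53, 2.53], [-0.77, 2.02], [0.04, 2.7], [-1, 4.14], [0.28, 2.66], [-3.11, 3.11]. Speed limits (rad/s): [2.57, 2.57, 3.14, 3.14, 3.14, 3.14].

## Interface

Orientations are given as [roll, pitch, yaw] about the fixed x, y, z axes, in that order (R = Rz(yaw) Ry(pitch) Rx(roll)).
In Python, from plant import bot gives the robot as it stands. The module is installed in compiled form; this text tells all that it offers.
- The arm moves only by the shell command python3 -m handwheel 'ROWS' [OPENING]. ROWS is JSON, a list that holds one entry, the list of rows, each a list of 4 numbers: the shift along the tool's x, y, z in cm, then the turn about the tool's x in rad. A call has 1 to 8 rows; each row shifts and turns the commanded pose from where the row before left it, along the tool's axes as they then stand; what a row does not reach is not made up. A row lasts 1/12 s, in which the tool goes at most 41.7 mm and 7.16 degrees, less where a joint would pass 70% of its speed; a pose out of reach is approached as far as the arm can. A call is refused whole if a number of a shift passes 4.17 or a number of a turn 0.125, either way. A call with a gripper value outside its range is refused whole. OPENING is the opening, from 0 (shut) to 1 (fully open), set as the call begins (- or left out, the last holds). The fingers move at their own pace and stop on an object; the grip force is fixed at half the most. Time passes only in rows, so rows that do not move let the fingers close. It gives the time, the measured TCP pose, the force and the opening at its end, in the units of the state.
- bot.get_obs(): the state, without advancing time (a new reading comes with each control period).
- bot.capture(name): name is "scene" or "top" or "wrist"; returns (picture, depth): 420x560x3 uint8, red, green, blue; 420x560 float32, mm along the optical axis (not along the pixel's ray), 0 where there is no reading.
- bot.camera_model(name): a dict with "fx", "fy", "cx", "cy" (pixels), "position" and "rotation" of the camera in the world. Camera axes: x right, y down, z forward; pixel columns grow to the right and rows downward; lengths in mm; the calibration is good to about 2 mm. A picture is of the moment at which its call begins: read the wrist's pose just before it. camera_model takes no time and is no camera call; for the wrist camera it gives the pose at the moment of the call.
- bot.close_job(): hands the job in, once; it reports no verdict.
Trained networks look in the newest picture that a camera, given by its name, has taken for a name from the list of things; names that differ only in an ending like _2 or _b are one class to them, and where a whole thing is asked for, a point or a joint stands for the part that bears it (a point fixed in the world has none). Each returns a list of dicts, best first, with "conf" (0 to 1); they miss things now and then, are a little off and sometimes report something else, mostly with a low value. They report only what shows in the picture. A call takes as long as a camera call.
- bot.find_in(camera, label): "bbox" ([left, top, width, height] in pixels, round what is visible of it).
- bot.spot_point(camera, label): "point" ([column, row] in pixels: a listed point, or the origin of a listed thing).
The state is a dict: "time": time; "joint_positions": joint angles; "dq": joint speeds; "tau": joint torques, N m; "tool_pos": TCP position; "tcp_rot": TCP orientation; "contact_force": force on the tool from outside, world axes, zero at the start; "moment": the same for the moment, N m; "grip_width": finger opening in mm.
Only numpy, scipy, OpenCV 4.12 (cv2) and the standard library are available. Lean on these libraries where they do the work, as an engineer would, in place of code of your own. Each camera call takes 0.05 s, during which the arm holds its last target.

## Task

The lift cam from the document feeder is set up on the bench centres and I want to mark its timing at full lift. Slide the dial gauge up by its tab until the plunger is pushed in about 4 mm on the round back of the cam, then turn the shaft with the crank, watching the gauge, to find the cam's highest point, and leave it standing there, against the plunger. Go gently: do not lift the shaft off its centres or push the plunger to the bottom of its travel, and leave the other things on the desk alone.

Things in the scene. Friction and masses are not known exactly. Their poses are not given: they have to be found in the camera images.
- bench: Bench centres: grey T-shaped cast stand, fixed to the desk. Origin on the desk top right under the middle of the cam; z up. The shaft runs along y, 75 mm above the desk; +y to the tailstock, -y to the headstock and crank (stocks 26 mm wide at y = +-82 mm, 88 mm high; tailstock lever 100 mm). +x runs along the cross rail that carries the gauge. Bed 60 x 190 x 22 mm.
- cam_centre (a point): Point on the shaft's axis in the middle of the cam (fixed to the bench, does not turn). Steel plate cam 14 mm wide: round back of 14 mm radius, straight flanks, one nose (radius 6 mm) reaching 24 mm (10 mm lift; rise and fall take 64 degrees each, alike). It turns with the crank, clamped at an unknown angle to it; at the start the nose is 60 degrees or more from the plunger.
- crank (a joint): Turn of crank and shaft (rad), no stops, either way allowed. 0: crank arm straight up; +1.57: arm towards the bench's +x (gauge side); 3.14 or -3.14: straight down. Friction holds it wherever it is left; about 3 N at the handle turns it, up to about 6 N while the nose climbs the plunger.
- shaft (a joint): How far the shaft has been lifted off its centres (m): 0 seated. Only the spring of the tail centre holds it: an upward pull of about 13 N begins to lift it, then 2 N a mm; at 2 mm it has come off. A handle carried on a circle that is not its own is pulled up or pushed down, so watch the force.
- handle: Black crank handle: sleeve 13 mm in diameter, 46 mm long, along the bench's y, spinning freely on its pin. Origin at its middle: bench y -135 mm, x = 30 mm * sin(crank), height 75 mm + 30 mm * cos(crank). Nothing lies under it or past its free end; the crank arm is at y -99 to -110. Pinch it from above (fingers on its +x and -x sides) and carry it round its circle.
- gauge (a joint): Position of the dial gauge's saddle on the cross rail (m): 0 fully back, grows as it slides towards the cam (bench -x), stop at 0.046. It stays where it is left (about 6 N to slide it).
- gauge_tab (a point): Grip point on the gauge's upright pull tab, a plate 10 mm thick (bench x) and 24 mm wide (bench y), top edge 102 mm above the desk; the point lies on its middle, 92 mm up, at bench x = 147 mm minus gauge. Pinch it across its 24 mm width; the round dial (48 mm in diameter, top 87 mm up) begins 16 mm in front of it, towards the cam.
- plunger (a joint): How far the sprung plunger is pushed into the gauge (m): 0 free, 0.018 at the bottom of its travel; spring 0.9 N free, 2.5 N fully in. The needle of the white dial, which faces up, shows the same: towards the cam at 0, clockwise from above, one turn for 20 mm, twenty 1 mm marks.
- plunger_tip (a point): Front of the plunger's ball end (8 mm in diameter), 75 mm above the desk. Its bench x = 50 mm - gauge + plunger; that is 14 mm when it bears on the cam's round back and 24 mm on the top of the nose, however the gauge is set.
- pin_tin: Round tin, 58 mm in diameter, 24 mm high, in the corner between bed and cross rail (bystander). Origin at its underside.
- tape_roll: Roll of masking tape lying flat, 74 mm in diameter, 19 mm high (bystander). Origin at its underside.
- note_pad: Block of sticky notes, 38 x 51 x 16 mm (bystander). Origin at its underside.
- marker_black: Felt marker lying on the desk, 130 mm long (bystander).
- cup: White coffee cup on a wooden saucer, 55 mm high (bystander). Origin at its underside.

How it is judged:
By the outcome, as a careful person would: the job done as asked, in the order asked, and still so for the second after the job is handed in, with the robot touching nothing.
It also fails if it takes over 67 s, if anything falls off the work surface, if the arm or the gripper's body presses on something with over 40 N, if the wrist force passes 120 N, or if a joint passes its speed limit or range.

## Working session

There is one attempt and no reset: what is moved stays moved. The work goes in short steps, Python scripts to look and compute and a shell command to move; the robot and the scene stay as the last step left them, time stands still between calls to the robot, and variables do not carry over. Pictures are saved under pics/ and viewed, and the job is handed in when it is done.

```bash
mkdir -p pics; cat > h.py <<'E'
import numpy as np, cv2
from plant import bot
from scipy.spatial.transform import Rotation as R
def cap(cam,name):
    m=bot.camera_model(cam); p,d=bot.capture(cam)
    cv2.imwrite(f'pics/{name}.png',p[:,:,::-1]); return p,d,m
def ray(m,uv):
    Rm=np.array(m['rotation'],float); 
    if Rm.shape!=(3,3): print('rot',Rm)
    c=np.array([(uv[0]-m['cx'])/m['fx'],(uv[1]-m['cy'])/m['fy'],1.])
    return np.array(m['position'],float),Rm@c
def atz(m,uv,z):
    p,r=ray(m,uv); return p+r*(z-p[2])/r[2]
def atd(m,uv,d):
    p,r=ray(m,uv); return p+r*d[int(round(uv[1])),int(round(uv[0]))]
def proj(m,P):
    c=np.array(m['rotation']).T@(np.array(P,float)-np.array(m['position'])); return c[0]/c[2]*m['fx']+m['cx'],c[1]/c[2]*m['fy']+m['cy']
E
python3 - <<'E'
from h import *
np.set_printoptions(precision=4,suppress=True)
o=bot.get_obs();print(o)
for c in ['scene','top']:
    p,d,m=cap(c,c+'0'); print(c,m)
    for l in ['bench','cam_centre','handle','gauge_tab','plunger_tip']:
        r=bot.spot_point(c,l)
        for q in r[:2]:
            uv=q['point']; print(l,q['conf'],uv,atd(m,uv,d))
E
```

```text
{'time': 0.0, 'joint_positions': array([ 1.108 ,  0.3427,  1.525 ,  0.    ,  1.2754, -0.146 ]), 'dq': array([-0.0002,  0.0015, -0.0003,  0.0026, -0.0007, -0.0006]), 'tau': array([  0.0011, -43.1243, -24.4226,   0.072 ,   0.0559,  -0.0001]), 'tool_pos': array([163.3324, 498.5064, 226.0515]), 'tcp_rot': array([-1.721 ,  1.5692, -2.0377]), 'contact_force': array([ 0.5903,  0.3318, -0.8712]), 'moment': array([-0.0417, -0.0327,  0.0077]), 'grip_width': 92.09112761667336}
scene {'fx': 485.09697531641183, 'fy': 485.09697531641183, 'cx': 272.7794382752217, 'cy': 214.23283019224198, 'position': array([  98.9286, -846.4198,  860.3788]), 'rotation': array([-2.2734,  0.0169, -0.5338])}
rot [-2.2734  0.0169 -0.5338]
bench 0.78 [229.6, 229.3] [ -316.1023 -1261.4507   445.348 ]
rot [-2.2734  0.0169 -0.5338]
cam_centre 0.91 [228.3, 205.3] [ -303.3468 -1248.6952   458.1035]
rot [-2.2734  0.0169 -0.5338]
handle 0.44 [242.9, 240.5] [ -346.6311 -1291.9795   414.8191]
rot [-2.2734  0.0169 -0.5338]
gauge_tab 0.63 [272.8, 186.7] [ -594.4729 -1539.8213   166.9774]
top {'fx': 401.8160289944104, 'fy': 401.8160289944104, 'cx': 279.11265764295894, 'cy': 210.764791756126, 'position': array([ 504.5044,  -28.9816, 1084.7795]), 'rotation': array([-3.0878, -0.021 , -1.5983])}
rot [-3.0878 -0.021  -1.5983]
bench 0.68 [241.6, 239.4] [ -801.4042 -1334.8902  -221.1291]
rot [-3.0878 -0.021  -1.5983]
cam_centre 0.69 [238.1, 244.3] [ -766.0314 -1299.5174  -185.7564]
rot [-3.0878 -0.021  -1.5983]
handle 0.65 [295.0, 254.9] [-1212.9936 -1746.4796  -632.7185]
rot [-3.0878 -0.021  -1.5983]
gauge_tab 0.78 [236.2, 185.3] [ -740.8061 -1274.2921  -160.531 ]
rot [-3.0878 -0.021  -1.5983]
plunger_tip 0.47 [239.8, 230.4] [ -870.4031 -1403.8891  -290.128 ]
```

```bash
cat >> h.py <<'E'
def rm(m): return R.from_euler('xyz',m['rotation']).as_matrix()
def ray(m,uv):
    c=np.array([(uv[0]-m['cx'])/m['fx'],(uv[1]-m['cy'])/m['fy'],1.])
    return np.array(m['position'],float),rm(m)@c
def proj(m,P):
    c=rm(m).T@(np.array(P,float)-np.array(m['position'])); return c[0]/c[2]*m['fx']+m['cx'],c[1]/c[2]*m['fy']+m['cy']
def tool(o=None):
    o=o or bot.get_obs(); return np.array(o['tool_pos']),R.from_euler('xyz',o['tcp_rot']).as_matrix()
E
python3 - <<'E'
from h import *
np.set_printoptions(precision=3,suppress=True)
print(tool())
for c,z in [('scene',1),('top',1)]:
    p,d,m=cap(c,c+'1')
    for l,h in [('bench',0),('cam_centre',75),('handle',90),('gauge_tab',92),('plunger_tip',75)]:
        r=bot.spot_point(c,l)
        for q in r[:2]:
            uv=q['point']; print(c,l,q['conf'],uv,atd(m,uv,d),atz(m,uv,h))
E
python3 - <<'E'
import cv2
a=cv2.imread('pics/top1.png'); cv2.imwrite('pics/top1z.png',cv2.resize(a[120:320,140:380],None,fx=3,fy=3,interpolation=cv2.INTER_CUBIC))
a=cv2.imread('pics/scene1.png'); cv2.imwrite('pics/scene1z.png',cv2.resize(a[110:310,140:380],None,fx=3,fy=3,interpolation=cv2.INTER_CUBIC))
E
```

```text
(array([163.546, 498.857, 226.722]), array([[ 0.   ,  0.312,  0.95 ],
       [-0.   ,  0.95 , -0.312],
       [-1.   , -0.   ,  0.   ]]))
scene bench 0.85 [230.5, 229.4] [466.782  18.885  21.636] [476.271  41.206   0.   ]
scene cam_centre 0.73 [223.9, 204.0] [464.574  39.82   92.721] [473.015  60.278  75.   ]
scene handle 0.48 [242.9, 241.9] [444.263 -99.812  84.366] [ 441.756 -105.233   90.   ]
scene gauge_tab 0.57 [272.7, 183.0] [613.109  49.526  94.086] [614.509  51.965  92.   ]
top bench 0.89 [242.3, 242.0] [482.795  41.508  89.777] [480.836  47.869   0.   ]
top cam_centre 0.92 [240.9, 242.3] [482.096  45.161  87.192] [481.822  46.067  75.   ]
top handle 0.43 [131.3, 195.2] [614.805 343.357  -1.384] [605.525 312.03   90.   ]
top handle 0.4 [292.0, 254.2] [449.097 -80.43   85.322] [449.356 -80.189  90.   ]
top gauge_tab 0.88 [241.7, 184.3] [624.255  38.909 102.106] [625.486  39.607  92.   ]
top plunger_tip 0.57 [242.2, 226.5] [522.059  45.47   24.565] [521.224  41.928  75.   ]
```

View pics/top1z.png

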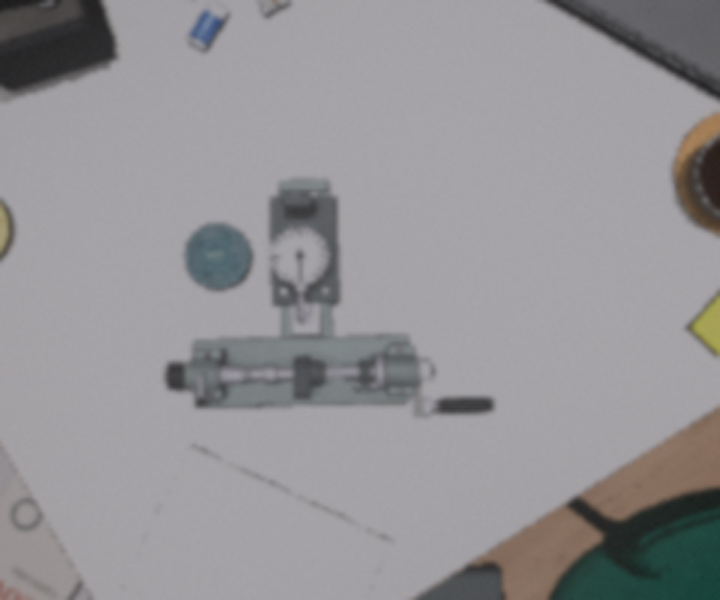

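View pics/scene1.png

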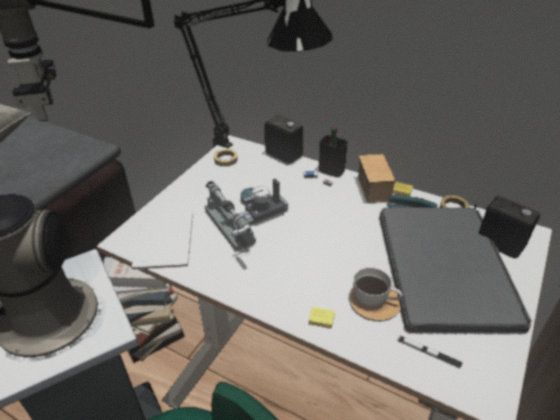

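View pics/scene1z.png

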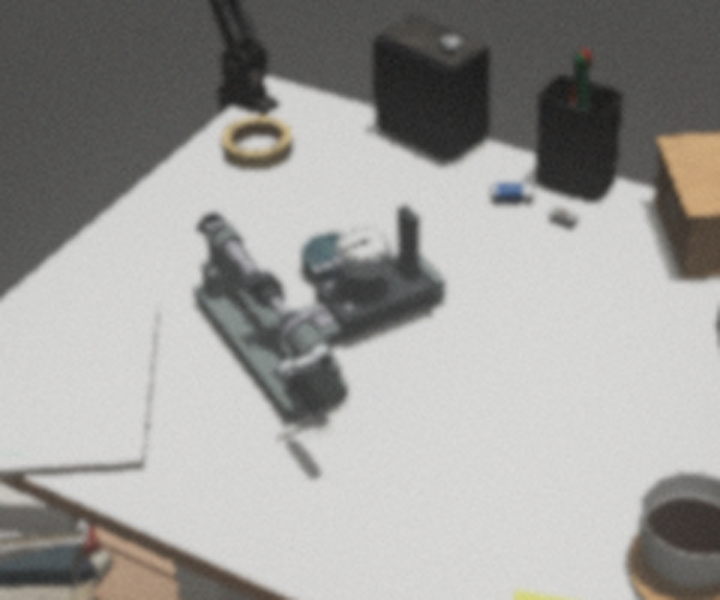

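```bash
python3 - <<'E'
from h import *
np.set_printoptions(precision=1,suppress=True)
p,d,m=cap('top','top2')
v,u=np.mgrid[0:420,0:560]
def cloud(p,d,m):
    c=np.stack([(u-m['cx'])/m['fx'],(v-m['cy'])/m['fy'],np.ones_like(u,float)],-1)*d[...,None]
    return c@rm(m).T+m['position']
P=cloud(p,d,m); np.save('top_cloud.npy',P)
x,y,z=P[...,0],P[...,1],P[...,2]
b=(x>400)&(x<680)&(y>-140)&(y<180)&(d>0)
for lo,hi in [(15,30),(30,60),(60,80),(80,95),(95,115)]:
    s=b&(z>lo)&(z<hi); print(lo,hi,s.sum(),P[s].min(0),P[s].max(0))
# ascii height map
s=np.where(b,z,0)
for r in range(170,275,3): print(r,' '.join('%3d'%s[r,c] if s[r,c]>8 else '  .' for c in range(190,310,3)))
ds=np.median(P[(x>550)&(x<650)&(y>-150)&(y<-50)&(d>0)],0);print('desk',ds)
p,d,m=cap('wrist','wr0'); print(m)
E
```

```text
15 30 1552 [448.4 -43.1  15.3] [645.2 150.2  29.9]
30 60 601 [456.3 -47.6  30.1] [644.8 146.4  59.5]
60 80 161 [ 440.  -113.6   72.4] [615.8 158.4  80. ]
80 95 1008 [ 441.8 -110.6   80. ] [623.5 156.5  94.9]
95 115 70 [456.2  33.7  95.1] [626.1 132.3 107.4]
170   .   .   .   .   .   .   .   .   .   .   .   .   .   .   .   .   .   .   .   .   .   .   .   .   .   .   .   .   .   .   .   .   .   .   .   .   .   .   .   .
173   .   .   .   .   .   .   .   .   .   .   .   .   .   .   .   .   .   .   .   .   .   .   .   .   .   .   .   .   .   .   .   .   .   .   .   .   .   .   .   .
176   .   .   .   .   .   .   .   .   .   .   .   .   .   .   .   .   .   .   .   .   .   .   .   .   .   .   .   .   .   .   .   .   .   .   .   .   .   .   .   .
179   .   .   .   .   .   .   .   .   .   .   .   .   .   .   .   .   .   .   .   .   .   .   .   .   .   .   .   .   .   .   .   .   .   .   .   .   .   .   .   .
182   .   .   .   .   .   .   .   .   .   .   .   .   .   .   .  29  31  29  26  34   .   .   .   .   .   .   .   .   .   .   .   .   .   .   .   .   .   .   .   .
185   .   .   .   .   
[... 4401 characters left out ...]
   .
266   .   .   .   .   .   .   .   .   .   .   .   .   .   .   .   .   .   .   .   .   .   .   .   .   .   .   .   .   .   .   .   .   .   .   .   .   .   .   .   .
269   .   .   .   .   .   9   .   .   .   .   .   .   .   .   .   .   .   .   .   .   .   .   .   .   .   .   .   .   .   .   .   .   .   .   .   .   .   .   .   .
272   .   .   .   .   8  11  12  11   .   .   .   .   .   .   .   .   .   .   .   .   .   .   .   .   .   .   .   .   .   .   .   .   .   .   .   .   .   .   .   .
desk [599.5 -99.9   0.5]
{'fx': 301.8457685166889, 'fy': 301.8457685166889, 'cx': 279.368180977891, 'cy': 206.38842305983124, 'position': array([ 97. , 520.7, 385.5]), 'rotation': array([2.9, 0. , 1.3])}
```

View pics/wr0.png

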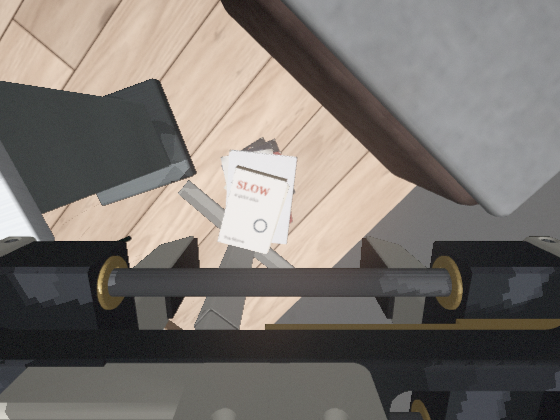

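```bash
python3 - <<'E'
from h import *
np.set_printoptions(precision=1,suppress=True)
p,d,m=cap('scene','scene2')
for uv in [(222,140),(205,90),(190,40),(185,20),(240,8),(300,30),(285,125),(335,140),(380,165),(225,152)]: print(uv,atd(m,uv,d))
from scipy.optimize import least_squares
P=np.load('top_cloud.npy').reshape(-1,3)
x,y,z=P.T
b=P[(x>440)&(x<490)&(y>-45)&(y<148)&(z>18)&(z<28)]
r=cv2.minAreaRect(b[:,:2].astype(np.float32)); print('bed rect',r)
b2=P[(x>440)&(x<520)&(y>-75)&(y<175)&(z>18)&(z<57)&~((z<30)&(x>512))]
print(cv2.minAreaRect(b2[:,:2].astype(np.float32)))
sh=P[(x>460)&(x<500)&(y>-40)&(y<140)&(z>75)&(z<84)]
print('shaft fit',len(sh),np.polyfit(sh[:,1],sh[:,0],1),sh.mean(0))
t=P[(x>600)&(x<650)&(y>20)&(y<60)&(z>90)]; print('tab',cv2.minAreaRect(t[:,:2].astype(np.float32)),t.mean(0))
h=P[(x>430)&(x<465)&(y>-130)&(y<-62)&(z>60)]; print('handle',h.mean(0),h.min(0),h.max(0),np.percentile(h[:,2],[50,80,95]))
n=P[(x>440)&(x<510)&(y>30)&(y<62)&(z>70)]; print('cam',n[n[:,0].argsort()][::3])
E
```

```text
(222, 140) [636.6 415.8  27.9]
(205, 90) [617.1 464.6 188.1]
(190, 40) [603.6 503.3 334.1]
(185, 20) [606.8 531.8 383.1]
(240, 8) [700.6 357.2 445.7]
(300, 30) [751.6 142.5 441.1]
(285, 125) [777.4 253.8 118.7]
(335, 140) [862.4 114.7 110.7]
(380, 165) [930.  -12.2  72.2]
(225, 152) [622.4 367.7  13. ]
bed rect ((469.2132263183594, 51.642921447753906), (186.66824340820312, 41.29484176635742), 89.8263931274414)
((479.6758117675781, 48.68928527832031), (192.51210021972656, 62.23772048950195), 89.8263931274414)
shaft fit 260 [  0.  476.7] [477.8  46.7  80.8]
tab ((620.1887817382812, 44.806827545166016), (22.466344833374023, 10.569514274597168), 86.98533630371094) [620.2  44.8 102. ]
handle [448.2 -88.2  80.6] [ 441.3 -113.6   74.2] [454.3 -63.3  85.1] [81.  82.5 84.2]
cam [[460.6  40.3  89.3]
 [461.   49.9  92. ]
 [463.2  40.1  91.7]
 [463.4  47.4  93.1]
 [465.6  40.   92.2]
 [465.8  47.4  91.5]
 [468.1  40.   91.5]
 [468.3  44.7  93.9]
 [469.9  30.8  81. ]
 [470.   38.3  78.9]
 [470.8  42.   97.7]
 [471.   52.   94.2]
 [472.6  38.   82.4]
 [473.1  39.7  94.7]
 [473.2  49.8  90.3]
 [475.1  30.2  88.3]
 [475.4  45.1  86.4]
 [475.4  42.4  89.6]
 [475.7  60.3  81.8]
 [477.5  30.2  86.7]
 [477.7  37.7  85.7]
 [478.   44.8  89.8]
 [478.1  57.8  81.6]
 [478.2  52.   92.3]
 [480.1  37.7  84.8]
 [480.5  47.3  89.2]
 [480.6  57.6  83.5]
 [482.3  30.5  80.5]
 [482.6  37.5  86.9]
 [482.8  44.9  87.8]
 [483.   58.   78.8]
 [483.2  51.9  92.5]
 [484.9  35.3  82.8]
 [485.3  42.1  90.4]
 [485.4  49.7  88. ]
 [487.3  32.7  82.6]
 [487.6  39.8  87.4]
 [487.8  47.3  87.1]
 [490.   40.   84.3]
 [490.2  47.5  83.4]]
```

View pics/top2.png

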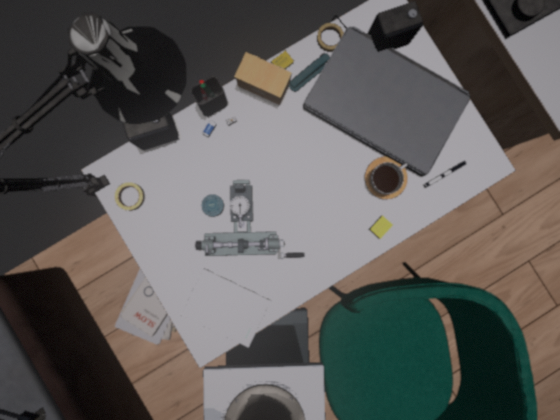

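```bash
python3 -m handwheel '[[[0,0,0,-0.105],[0,0,0,-0.105],[0,0,0,-0.1],[0,-2,2,0],[0,-2.5,2.6,0],[0,-2.5,2.6,0],[0,-2.5,2.6,0],[0,-2.5,2.6,0]]]' 1
python3 -m handwheel '[[[0,-2.5,2.6,0],[0,-2.5,2.6,0],[0,-2.5,2.6,0],[0,-2.5,2.6,0],[0,-2.5,2.6,0],[0,-2.5,2.6,0],[0,-2.5,2.6,0],[0,-2.5,2.6,0]]]'
python3 -c "
from h import *
print(tool())"
```

```text
time: 2.02
tool_pos: [287.5, 376.9, 226.8]
tcp_rot: [0.729, 1.57, 0.723]
contact_force: [0.5, 0.7, 0.2]
grip_width: 91.9
time: 2.68
tool_pos: [494.4, 175.1, 226.9]
tcp_rot: [0.698, 1.57, 0.691]
contact_force: [0.2, 0.7, -0.5]
grip_width: 92.4
(array([494.44026134, 175.14543609, 226.8507803 ]), array([[ 3.19600549e-04,  7.00407404e-03,  9.99975420e-01],
       [ 2.64325359e-04,  9.99975436e-01, -7.00415862e-03],
       [-9.99999914e-01,  2.66557395e-04,  3.17741344e-04]]))
```

```bash
python3 -m handwheel '[[[0,-2.6,2.6,0],[0,-2.6,2.6,0],[0,-2.6,2.5,0],[0,-2.6,2.5,0],[0,-2.6,2.5,0],[2.5,0,0,0],[2.5,0,0,0],[1.5,0,0,0]]]'
python3 - <<'E'
from h import *
np.set_printoptions(precision=2,suppress=True)
print(tool())
p,d,m=cap('wrist','wr1')
for l in ['gauge_tab','cam_centre','plunger_tip','handle']:
    for q in bot.spot_point('wrist',l)[:1]:
        print(l,q,atd(m,q['point'],d))
E
```

```text
time: 3.35
tool_pos: [618.8, 45.0, 158.8]
tcp_rot: [3.041, 1.568, 3.032]
contact_force: [0.6, 0.1, -0.0]
grip_width: 91.6
(array([618.77,  44.95, 158.84]), array([[-0.  ,  0.01,  1.  ],
       [ 0.  ,  1.  , -0.01],
       [-1.  ,  0.  , -0.  ]]))
gauge_tab {'point': [280.2, 221.2], 'conf': 0.84} [619.1   45.18 101.93]
cam_centre {'point': [281.4, 18.9], 'conf': 0.96} [480.61  47.23  89.45]
plunger_tip {'point': [281.6, 89.0], 'conf': 0.46} [517.74  47.57  24.52]
```

View pics/wr1.png

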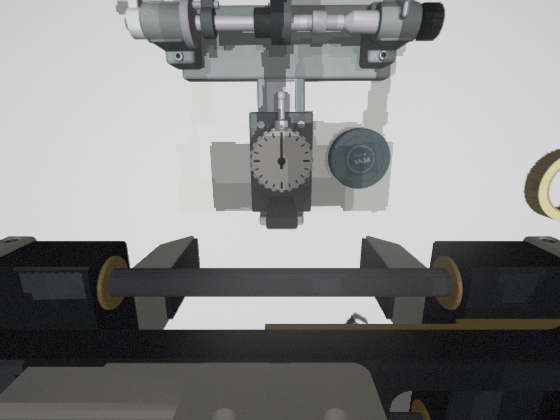

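```bash
python3 -m handwheel '[[[2,0,0.1,0],[2,0,0.1,0],[2,0,0.1,0],[1.6,0,0,0],[0,0,0,0]]]' 0.6
python3 -m handwheel '[[[0,0,0,0],[0,0,0,0],[0,0,0,0],[0,0,0,0],[0,0,0,0],[0,0,0,0]]]' 0
```

```text
time: 4.02
tool_pos: [621.4, 46.0, 84.0]
tcp_rot: [3.078, 1.568, 3.071]
contact_force: [-0.7, -0.5, 0.2]
grip_width: 62.6
time: 4.52
tool_pos: [622.8, 46.4, 86.5]
tcp_rot: [0.777, 1.569, 0.77]
contact_force: [0.6, 0.2, 2.9]
grip_width: 23.7
```

```bash
python3 -m handwheel '[[[0,0,-0.3,0],[0,0,-0.4,0],[0,0,-0.4,0],[0,0,-0.4,0],[0,0,-0.4,0],[0,0,-0.4,0],[0,0,-0.3,0],[0,0,0,0]]]' 0
python3 - <<'E'
from h import *
np.set_printoptions(precision=2,suppress=True)
print(tool()[0])
p,d,m=cap('wrist','wr2')
for l in ['gauge_tab','cam_centre','plunger_tip','handle']:
    for q in bot.spot_point('wrist',l)[:1]:
        print(l,q,atd(m,q['point'],d))
cv2.imwrite('pics/wr2z.png',cv2.resize(p[0:260,180:400,::-1],None,fx=2.3,fy=2.3,interpolation=cv2.INTER_CUBIC))
E
```

```text
time: 5.18
tool_pos: [597.8, 46.5, 86.5]
tcp_rot: [0.209, 1.566, 0.202]
contact_force: [3.7, 2.4, -0.7]
grip_width: 23.5
[597.78  46.54  86.52]
gauge_tab {'point': [275.5, 253.8], 'conf': 0.65} [591.5   44.18 103.38]
cam_centre {'point': [276.4, 16.2], 'conf': 0.7} [480.99  45.7   91.17]
plunger_tip {'point': [279.4, 67.4], 'conf': 0.94} [500.25  46.91  79.09]
```

View pics/wr2z.png

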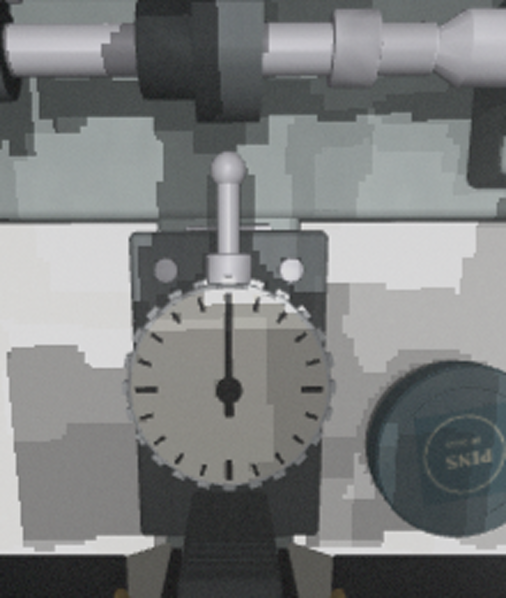

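```bash
cat > look.py <<'E'
import sys
from h import *
np.set_printoptions(precision=2,suppress=True)
n=sys.argv[1]; x0,y0,x1,y1=map(int,sys.argv[2:6]); k=float(sys.argv[6])
o=bot.get_obs(); print(tool(o)[0],o['time'])
p,d,m=cap('wrist',n)
cv2.imwrite(f'pics/{n}z.png',cv2.resize(p[y0:y1,x0:x1,::-1],None,fx=k,fy=k,interpolation=cv2.INTER_CUBIC))
E
python3 -m handwheel '[[[0,0,-0.3,0],[0,0,-0.3,0],[0,0,-0.3,0],[0,0,0,0]]]' 0
python3 look.py wr3 200 0 360 260 3; python3 -c "
import cv2;a=cv2.imread('pics/wr3z.png');cv2.imwrite('pics/wr3z.png',a[:590])"
```

```text
time: 5.77
tool_pos: [589.0, 46.5, 86.5]
tcp_rot: [0.187, 1.566, 0.18]
contact_force: [5.1, 2.6, -0.2]
grip_width: 23.5
[589.03  46.54  86.5 ] 5.7667
```

View pics/wr3z.png

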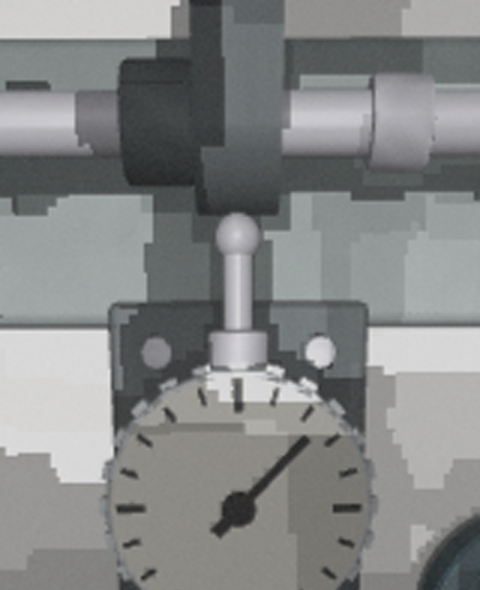

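```bash
python3 -m handwheel '[[[0,0,-0.1,0],[0,0,-0.05,0],[0,0,0,0]]]' 0
python3 look.py wr4 200 0 360 200 3
```

```text
time: 6.07
tool_pos: [588.1, 46.5, 86.5]
tcp_rot: [0.164, 1.565, 0.157]
contact_force: [7.2, 3.6, -1.4]
grip_width: 23.8
[588.09  46.53  86.51] 6.0667
```

View pics/wr4z.png

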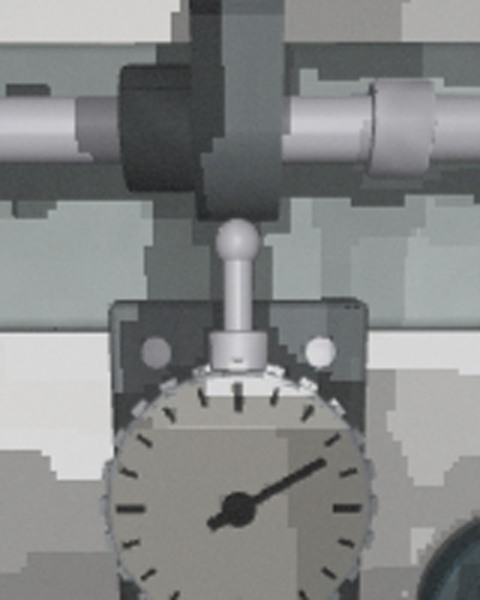

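```bash
python3 -m handwheel '[[[0,0,-0.06,0],[0,0,0,0],[0,0,0,0]]]' 0
python3 look.py wr5 200 0 360 200 3
```

```text
time: 6.37
tool_pos: [587.6, 46.6, 86.5]
tcp_rot: [0.167, 1.565, 0.16]
contact_force: [7.3, 3.4, -0.5]
grip_width: 23.5
[587.56  46.55  86.5 ] 6.3667
```

View pics/wr5z.png

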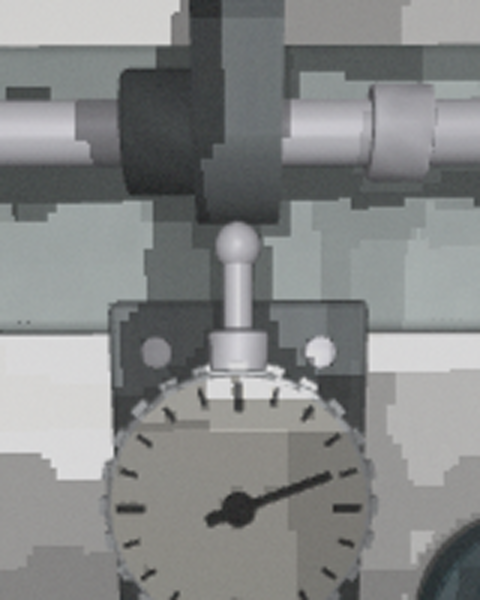

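```bash
python3 -m handwheel '[[[0,0,0,0],[0,0,0,0],[0,0,0,0],[0,0,0,0],[-2,0,0,0],[-3,0,0,0],[-3,0,0,0],[-3,0,0,0]]]' 0.5
python3 look.py wr6 200 0 360 200 3
python3 -m handwheel '[[[0,-1.9,-2,0],[0,-2.3,-2.4,0],[0,-2.3,-2.4,0],[0,-2.3,-2.4,0],[0,-2.3,-2.4,0],[0,-2.4,-2.4,0],[0,0,0,0.12],[0,0,0,0.12]]]'
python3 -m handwheel '[[[0,0,0,0.12],[0,0,0,0.12],[0,0,0,0.12],[0,0,0,0.12],[0,0,0,0.12],[0,0,0,0.12],[0,0,0,0.12],[0,0,0,0.12]]]'
python3 -m handwheel '[[[0,0,0,0.12],[0,0,0,0.12],[0,0,0,0.12],[0,0,0,0],[0,0,0,0]]]'
python3 look.py wr7 0 0 560 420 1
python3 - <<'E'
from h import *
np.set_printoptions(precision=3,suppress=True)
print(tool())
p,d,m=cap('wrist','wr7b')
for l in ['gauge_tab','cam_centre','plunger_tip','handle']:
    for q in bot.spot_point('wrist',l)[:1]:
        print(l,q,atd(m,q['point'],d))
E
```

```text
time: 7.08
tool_pos: [584.8, 45.9, 196.7]
tcp_rot: [-3.137, 1.569, 3.139]
contact_force: [0.2, 0.2, 0.2]
grip_width: 46.1
[584.76  45.89 196.67] 7.0833
time: 7.8
tool_pos: [443.1, -89.3, 195.8]
tcp_rot: [-2.242, 1.571, -2.497]
contact_force: [1.2, 0.7, 0.1]
grip_width: 46.1
time: 8.47
tool_pos: [444.1, -88.0, 195.6]
tcp_rot: [-2.137, 1.57, 2.934]
contact_force: [-0.1, -0.2, 0.0]
grip_width: 45.9
time: 8.88
tool_pos: [444.2, -88.0, 195.6]
tcp_rot: [-1.894, 1.57, 2.826]
contact_force: [0.8, 0.5, -0.4]
grip_width: 45.7
[444.23 -88.01 195.59] 8.8833
(array([444.267, -88.037, 195.608]), array([[-0.   ,  1.   ,  0.008],
       [ 0.   ,  0.008, -1.   ],
       [-1.   , -0.   , -0.   ]]))
gauge_tab {'point': [459.8, 41.2], 'conf': 0.82} [580.38   43.625 101.559]
cam_centre {'point': [323.2, 40.6], 'conf': 0.69} [478.789  46.218  89.673]
plunger_tip {'point': [335.0, 44.0], 'conf': 0.67} [489.035  44.96   84.87 ]
handle {'point': [282.4, 202.1], 'conf': 0.97} [447.858 -87.765  82.217]
```

View pics/wr6z.png

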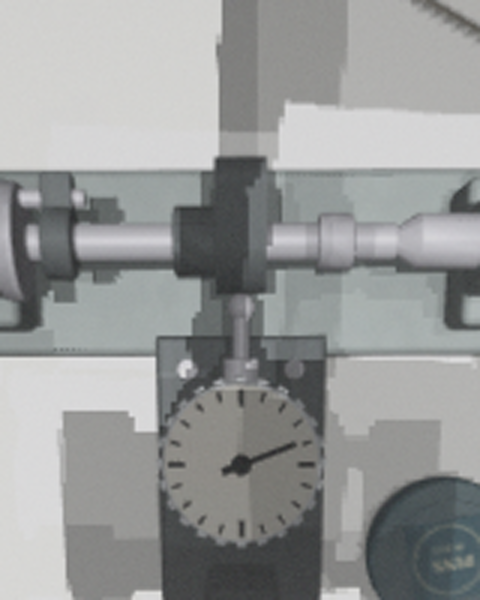

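View pics/wr7z.png

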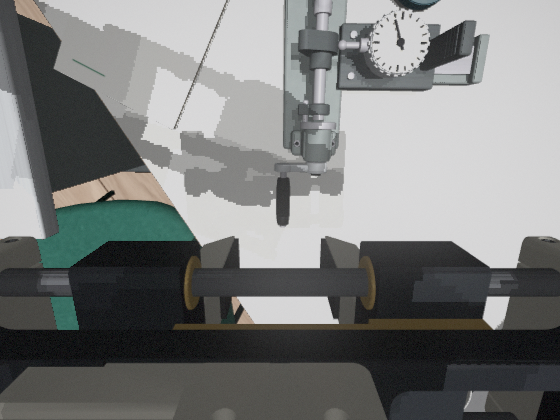

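```bash
python3 -m handwheel '[[[2,0.1,0.1,0],[2.5,0.1,0.1,0],[2.5,0.1,0,0],[2.5,0.07,0,0],[2.3,0,0,0],[2.0,0,0,0],[0,0,0,0],[0,0,0,0]]]' 0.35
python3 -m handwheel '[[[0,0,0,0],[0,0,0,0]]]'
python3 look.py wr8 0 0 560 420 1
```

```text
time: 9.85
tool_pos: [447.7, -89.8, 57.3]
tcp_rot: [-1.981, 1.569, 2.736]
contact_force: [1.1, 0.6, 0.4]
grip_width: 32.1
time: 10.02
tool_pos: [449.2, -90.3, 59.0]
tcp_rot: [1.242, 1.568, -0.324]
contact_force: [0.1, -0.5, 0.3]
grip_width: 32.2
[449.15 -90.34  59.03] 10.0167
```

View pics/wr8z.png

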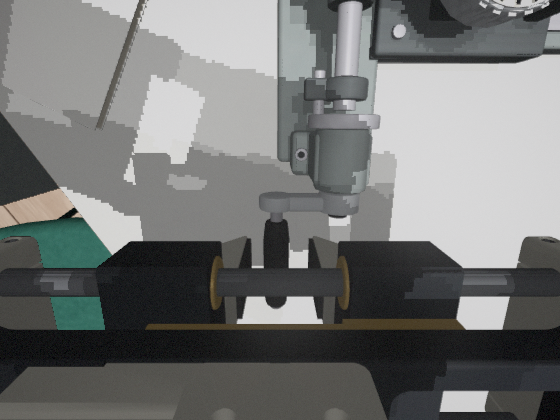

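```bash
python3 -m handwheel '[[[0,0,0,0],[0,0,0,0],[0,0,0,0],[0,0,0,0],[0,0,0,0]]]' 0
python3 -c "
from h import *
for i in range(1):
  o=bot.get_obs();print(o['tool_pos'],o['contact_force'],o['moment'])"
```

```text
time: 10.48
tool_pos: [448.0, -90.0, 57.8]
tcp_rot: [-1.748, 1.57, 2.968]
contact_force: [-1.6, 0.7, 0.7]
grip_width: 11.5
[447.95582971 -90.02006267  57.77729553] [-1.56607309  0.69368767  0.7191473 ] [-0.21716073  0.24151586 -0.01729277]
```

```bash
cat > arc.py <<'E'
import numpy as np,sys
a,b,s=map(float,sys.argv[1:4])
n=int(round((b-a)/s)); t=np.radians(np.linspace(a,b,n+1))
x=3*np.sin(t);z=3*np.cos(t)
print([[round(-(z[i+1]-z[i]),3),round(x[i+1]-x[i],3)] for i in range(n)],'cum dx,dz',x-x[0],z-z[0])
E
python3 arc.py -86.6 -46.6 5;python3 arc.py -46.6 48.4 5
```

```text
[[np.float64(-0.26), np.float64(0.027)], [np.float64(-0.257), np.float64(0.049)], [np.float64(-0.252), np.float64(0.072)], [np.float64(-0.244), np.float64(0.093)], [np.float64(-0.235), np.float64(0.114)], [np.float64(-0.225), np.float64(0.134)], [np.float64(-0.212), np.float64(0.153)], [np.float64(-0.198), np.float64(0.171)]] cum dx,dz [0.         0.02690248 0.07639185 0.14809145 0.24145561 0.35577377
 0.49017589 0.64363911 0.81499547] [0.         0.26032996 0.51732459 0.76902799 1.01352455 1.24895351
 1.4735231  1.68552422 1.88334341]
[[np.float64(-0.182), np.float64(0.188)], [np.float64(-0.165), np.float64(0.203)], [np.float64(-0.147), np.float64(0.217)], [np.float64(-0.127), np.float64(0.229)], [np.float64(-0.107), np.float64(0.239)], [np.float64(-0.086), np.float64(0.247)], [np.float64(-0.064), np.float64(0.254)], [np.float64(-0.041), np.float64(0.258)], [np.float64(-0.019), np.float64(0.261)], [np.float64(0.004), np.float64(0.262)], [np.float64(0.027), np.float64(0.26)], [np.float64(0.049), np.float64(0.257)], [np.float64(0.072), np.float64(0.252)], [np.float64(0.093), np.float64(0.244)], [np.float64(0.114), np.float64(0.235)], [np.float64(0.134), np.float64(0.225)], [np.float64(0.153), np.float64(0.212)], [np.float64(0.171), np.float64(0.198)], [np.float64(0.188), np.float64(0.182)]] cum dx,dz [0.         0.18794537 0.39104939 0.6077663  0.83644675 1.07535035
 1.32265891 1.57649025 1.83491256 2.0959591  2.35764313 2.6179731
 2.87496772 3.12667112 3.37116768 3.60659664 3.83116623 4.04316735
 4.24098655 4.42311828] [ 0.          0.18213174  0.34718989  0.49391827  0.62120018  0.72806693
  0.81370519  0.87746322  0.91885576  0.93756781  0.93345695  0.90655447
  0.8570651   0.7853655   0.69200134  0.57768319  0.44328106  0.28981784
  0.11846148 -0.06948389]
```

```bash
python3 -m handwheel '[[[-0.13,0.01,0,0],[-0.13,0.017,0,0],[-0.257,0.049,0,0],[0,0,0,0]]]'
python3 -m handwheel '[[[-0.252,0.072,0,0],[-0.244,0.093,0,0],[-0.235,0.114,0,0],[0,0,0,0]]]'
python3 look.py wr9 0 0 560 420 1
```

```text
time: 10.82
tool_pos: [448.6, -90.0, 62.9]
tcp_rot: [-1.675, 1.57, 3.041]
contact_force: [-2.6, -2.9, -4.0]
grip_width: 11.4
time: 11.15
tool_pos: [451.7, -90.2, 70.6]
tcp_rot: [-0.789, 1.57, -2.356]
contact_force: [-3.4, -3.8, -2.1]
grip_width: 11.3
[451.69 -90.15  70.59] 11.15
```

View pics/wr9z.png

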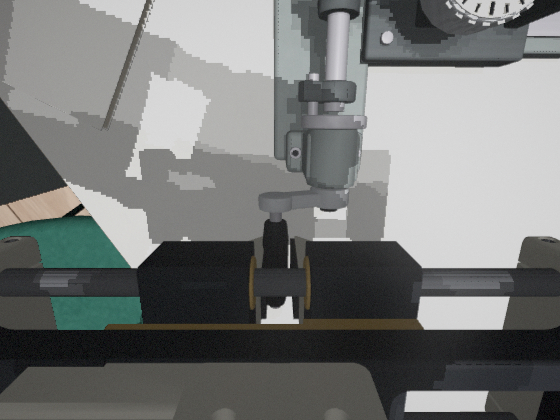

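```bash
python3 -m handwheel '[[[-0.225,0.134,0,0],[-0.212,0.153,0,0],[-0.198,0.171,0,0],[-0.182,0.188,0,0],[-0.165,0.203,0,0],[0,0,0,0]]]'
python3 -m handwheel '[[[-0.147,0.217,0,0],[-0.127,0.229,0,0],[-0.107,0.239,0,0],[0,0,0,0]]]'
python3 look.py wr10 0 0 560 420 1
```

```text
time: 11.7
tool_pos: [460.3, -90.3, 80.5]
tcp_rot: [0.007, 1.57, -1.56]
contact_force: [-5.1, -3.8, 0.5]
grip_width: 11.4
time: 12.03
tool_pos: [467.5, -90.3, 84.5]
tcp_rot: [0.819, 1.57, -0.748]
contact_force: [-4.6, -4.0, 1.8]
grip_width: 11.6
[467.46 -90.3   84.48] 12.0333
```

View pics/wr10z.png

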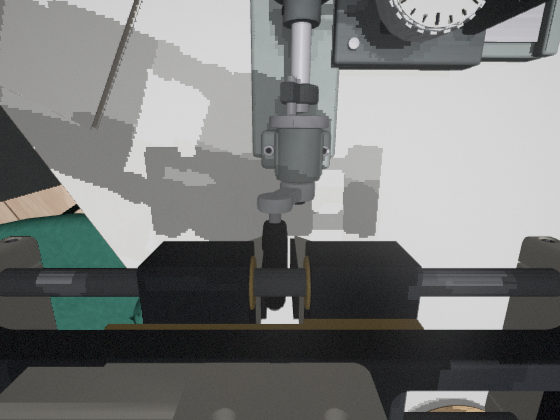

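```bash
python3 -m handwheel '[[[-0.086,0.247,0,0],[-0.064,0.254,0,0],[-0.041,0.258,0,0],[0,0,0,0]]]'
python3 -m handwheel '[[[-0.019,0.261,0,0],[0.004,0.262,0,0],[0.027,0.26,0,0],[0,0,0,0]]]'
python3 -m handwheel '[[[0.049,0.257,0,0],[0.072,0.252,0,0],[0,0,0,0],[0,0,0,0]]]'
python3 look.py wr11 0 0 560 420 1
python3 - <<'E'
from h import *
p,d,m=cap('top','top3')
cv2.imwrite('pics/top3z.png',cv2.resize(p[170:270,190:310,::-1],None,fx=6,fy=6,interpolation=cv2.INTER_CUBIC))
E
```

```text
time: 12.42
tool_pos: [475.3, -90.3, 86.5]
tcp_rot: [1.105, 1.569, -0.461]
contact_force: [-3.8, -4.6, 1.9]
grip_width: 11.5
time: 12.75
tool_pos: [483.2, -90.2, 86.2]
tcp_rot: [1.15, 1.569, -0.417]
contact_force: [-2.5, -5.1, 2.9]
grip_width: 11.9
time: 13.08
tool_pos: [488.0, -90.2, 84.9]
tcp_rot: [1.091, 1.569, -0.476]
contact_force: [-2.5, -4.1, 3.4]
grip_width: 11.7
[488.01 -90.22  84.93] 13.0833
```

View pics/wr11z.png

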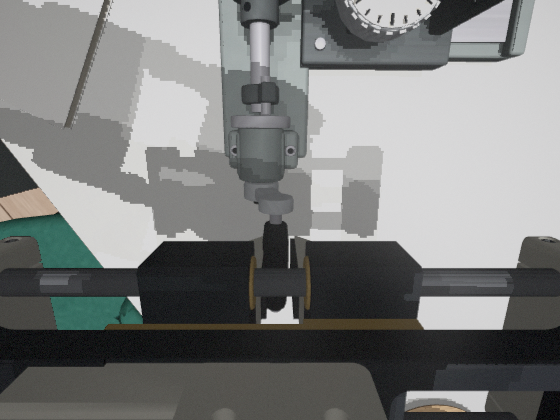

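View pics/top3z.png

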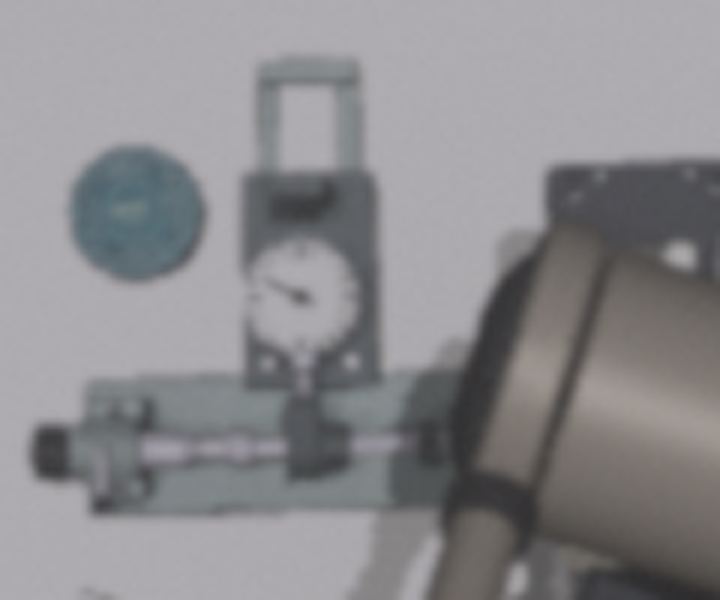

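```bash
cat > dial.py <<'E'
import sys
from h import *
def read(n):
    o=bot.get_obs(); t=tool(o)[0]; p,d,m=cap('top',n)
    k=8; x0,y0,x1,y1=222,200,262,238
    g=cv2.GaussianBlur(cv2.resize(cv2.cvtColor(p[y0:y1,x0:x1],cv2.COLOR_RGB2GRAY),None,fx=k,fy=k,interpolation=cv2.INTER_CUBIC),(0,0),3).astype(float)
    # dial centre near zoom6 (303,298)+(190,170)*... ->px (240.5,219.7)
    cx,cy=(240.5-x0)*k,(219.4-y0)*k
    a=np.radians(np.arange(0,360,1)); best=[]
    for dx in range(-6,7,2):
        for dy in range(-6,7,2):
            rr=np.arange(8,50,1.)
            X=cx+dx-np.outer(np.sin(a),rr); Y=cy+dy+np.outer(np.cos(a),rr)
            v=cv2.remap(g.astype(np.float32),X.astype(np.float32),Y.astype(np.float32),1).mean(1)
            v=cv2.GaussianBlur(np.tile(v,3)[None],(0,0),3)[0][360:720]
            i=v.argmin(); best.append((v[i],i))
    best.sort(); an=np.median([b[1] for b in best[:10]])
    cv2.imwrite(f'pics/{n}z.png',np.kron(cv2.cvtColor(p[y0:y1,x0:x1],cv2.COLOR_RGB2BGR),np.ones((10,10,1),np.uint8)))
    c=np.degrees(np.arctan2(t[0]-478,t[2]+19-75))
    r=np.hypot(t[0]-478,t[2]+19-75)
    print(n,'needle deg',an,'mm',an/18,'tool',t.round(1),'F',np.round(o['contact_force'],1),'crank',round(c,1),'r',round(r,1),'t',o['time'])
read(sys.argv[1])
E
python3 dial.py d0
python3 -m handwheel '[[[0.093,0.244,0,0],[0.114,0.235,0,0],[0,0,0,0],[0,0,0,0]]]'; python3 dial.py d1
python3 -m handwheel '[[[0.134,0.225,0,0],[0.153,0.212,0,0],[0,0,0,0],[0,0,0,0]]]'; python3 dial.py d2
```

```text
d0 needle deg 114.0 mm 6.333333333333333 tool [488.  -90.2  85. ] F [-3.3 -4.6  2.5] crank 19.0 r 30.6 t 13.1833
time: 13.57
tool_pos: [492.5, -90.2, 82.8]
tcp_rot: [0.896, 1.57, -0.671]
contact_force: [-3.5, -4.6, 3.7]
grip_width: 11.7
d1 needle deg 145.0 mm 8.055555555555555 tool [492.5 -90.2  82.8] F [-3.5 -4.6  3.7] crank 28.5 r 30.5 t 13.5667
time: 13.95
tool_pos: [497.2, -90.1, 80.0]
tcp_rot: [1.21, 1.569, -0.357]
contact_force: [-2.3, -3.7, 3.0]
grip_width: 11.5
d2 needle deg 214.0 mm 11.88888888888889 tool [497.2 -90.1  80. ] F [-2.3 -3.7  3. ] crank 38.6 r 30.7 t 13.95
```

```bash
python3 -c "
import cv2
cv2.imwrite('pics/dd.png',cv2.hconcat([cv2.resize(cv2.imread('pics/d%dz.png'%i),(260,247)) for i in range(3)]))"
```

```text
(no output)
```

View pics/dd.png

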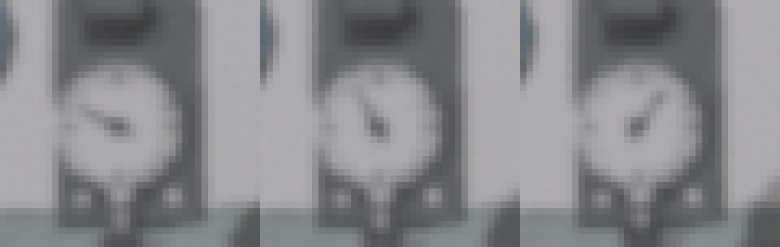

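```bash
python3 arc.py 38.6 70.6 4 | sed 's/np.float64//g'
```

```text
[[(0.136), (0.159)], [(0.147), (0.149)], [(0.157), (0.138)], [(0.166), (0.127)], [(0.175), (0.115)], [(0.182), (0.103)], [(0.189), (0.09)], [(0.195), (0.076)]] cum dx,dz [0.         0.15898912 0.30808522 0.44656193 0.5737446  0.6890136
 0.79180737 0.88162509 0.95802918] [ 0.         -0.13627016 -0.28329888 -0.44036988 -0.6067179  -0.78153252
 -0.96396206 -1.15311775 -1.34807802]
```

```bash

python3 -m handwheel '[[[0.136,0.159,0,0],[0.147,0.149,0,0],[0,0,0,0],[0,0,0,0]]]'; python3 dial.py e1
python3 -m handwheel '[[[0.157,0.138,0,0],[0.166,0.127,0,0],[0,0,0,0],[0,0,0,0]]]'; python3 dial.py e2
python3 -m handwheel '[[[0.175,0.115,0,0],[0.182,0.103,0,0],[0,0,0,0],[0,0,0,0]]]'; python3 dial.py e3
python3 -m handwheel '[[[0.189,0.09,0,0],[0.195,0.076,0,0],[0,0,0,0],[0,0,0,0]]]'; python3 dial.py e4
python3 -c "
import cv2
cv2.imwrite('pics/ee.png',cv2.hconcat([cv2.resize(cv2.imread('pics/e%dz.png'%i),(200,190)) for i in range(1,5)]))"
```

```text
time: 14.33
tool_pos: [500.4, -90.0, 76.9]
tcp_rot: [1.298, 1.569, -0.269]
contact_force: [-1.5, -4.5, 3.2]
grip_width: 11.3
e1 needle deg 67.0 mm 3.7222222222222223 tool [500.4 -90.   76.9] F [-1.5 -4.5  3.2] crank 46.9 r 30.6 t 14.3333
time: 14.72
tool_pos: [502.9, -90.0, 73.5]
tcp_rot: [1.305, 1.57, -0.262]
contact_force: [-1.6, -4.9, 1.7]
grip_width: 11.6
e2 needle deg 67.0 mm 3.7222222222222223 tool [502.9 -90.   73.5] F [-1.6 -4.9  1.7] crank 54.9 r 30.4 t 14.7167
time: 15.1
tool_pos: [505.1, -89.9, 69.8]
tcp_rot: [1.373, 1.57, -0.194]
contact_force: [-0.8, -5.4, 2.4]
grip_width: 11.6
e3 needle deg 217.5 mm 12.083333333333334 tool [505.1 -89.9  69.8] F [-0.8 -5.4  2.4] crank 62.9 r 30.4 t 15.1
time: 15.48
tool_pos: [506.6, -89.9, 65.7]
tcp_rot: [1.446, 1.57, -0.121]
contact_force: [0.7, -4.8, 1.4]
grip_width: 12.1
e4 needle deg 174.0 mm 9.666666666666666 tool [506.6 -89.9  65.7] F [ 0.7 -4.8  1.4] crank 71.2 r 30.2 t 15.4833
```

View pics/ee.png

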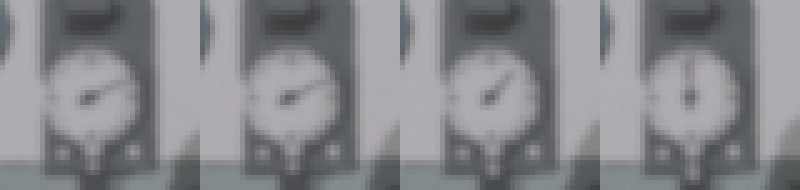

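```bash
sed -i 's/np.arange(8,50,1.)/np.arange(20,50,1.)/' dial.py
python3 -m handwheel '[[[-0.195,-0.076,0,0],[-0.189,-0.09,0,0],[0,0,0,0],[0,0,0,0]]]'; python3 dial.py f1
python3 -m handwheel '[[[-0.182,-0.103,0,0],[-0.175,-0.115,0,0],[0,0,0,0],[0,0,0,0]]]'; python3 dial.py f2
python3 -m handwheel '[[[-0.166,-0.127,0,0],[-0.157,-0.138,0,0],[0,0,0,0],[0,0,0,0]]]'; python3 dial.py f3
python3 -m handwheel '[[[-0.147,-0.149,0,0],[-0.136,-0.159,0,0],[0,0,0,0],[0,0,0,0]]]'; python3 dial.py f4
```

```text
time: 15.87
tool_pos: [505.2, -89.9, 69.3]
tcp_rot: [1.429, 1.57, -0.138]
contact_force: [2.8, -5.1, -3.9]
grip_width: 11.8
f1 needle deg 173.0 mm 9.61111111111111 tool [505.2 -89.9  69.3] F [ 2.8 -5.1 -3.9] crank 63.9 r 30.3 t 15.8667
time: 16.25
tool_pos: [503.3, -90.0, 72.8]
tcp_rot: [1.434, 1.569, -0.134]
contact_force: [2.7, -5.5, -4.4]
grip_width: 11.9
f2 needle deg 199.0 mm 11.055555555555555 tool [503.3 -90.   72.8] F [ 2.7 -5.5 -4.4] crank 56.5 r 30.4 t 16.25
time: 16.63
tool_pos: [500.8, -90.0, 76.3]
tcp_rot: [1.412, 1.569, -0.155]
contact_force: [3.4, -5.0, -1.9]
grip_width: 11.6
f3 needle deg 237.0 mm 13.166666666666666 tool [500.8 -90.   76.3] F [ 3.4 -5.  -1.9] crank 48.4 r 30.5 t 16.6333
time: 17.02
tool_pos: [497.9, -90.1, 79.3]
tcp_rot: [1.42, 1.568, -0.147]
contact_force: [3.3, -5.2, -1.3]
grip_width: 11.9
f4 needle deg 246.5 mm 13.694444444444445 tool [497.9 -90.1  79.3] F [ 3.3 -5.2 -1.3] crank 40.5 r 30.6 t 17.0167
```

```bash
python3 arc.py 40.5 50.5 2.5 | sed 's/np.float64//g'
python3 -m handwheel '[[[0.087,0.098,0,0],[0.091,0.094,0,0],[0,0,0,0],[0,0,0,0]]]'; python3 dial.py g1
python3 -m handwheel '[[[0.095,0.09,0,0],[0.099,0.085,0,0],[0,0,0,0],[0,0,0,0]]]'; python3 dial.py g2
python3 look.py wr12 0 0 560 420 1
```

```text
[[(0.087), (0.098)], [(0.091), (0.094)], [(0.095), (0.09)], [(0.099), (0.085)]] cum dx,dz [0.         0.09765094 0.1914072  0.28109033 0.36652961] [ 0.         -0.08715679 -0.1784901  -0.27382608 -0.37298324]
time: 17.4
tool_pos: [499.4, -90.1, 77.5]
tcp_rot: [1.286, 1.569, -0.281]
contact_force: [1.0, -6.2, 1.9]
grip_width: 11.5
g1 needle deg 243.5 mm 13.527777777777779 tool [499.4 -90.1  77.5] F [ 1.  -6.2  1.9] crank 44.8 r 30.3 t 17.4
time: 17.78
tool_pos: [500.7, -90.1, 75.7]
tcp_rot: [0.973, 1.57, -0.594]
contact_force: [-0.3, -6.1, 4.1]
grip_width: 11.7
g2 needle deg 242.5 mm 13.472222222222221 tool [500.7 -90.1  75.7] F [-0.3 -6.1  4.1] crank 49.1 r 30.1 t 17.7833
[500.75 -90.09  75.75] 17.8333
```

View pics/wr12z.png

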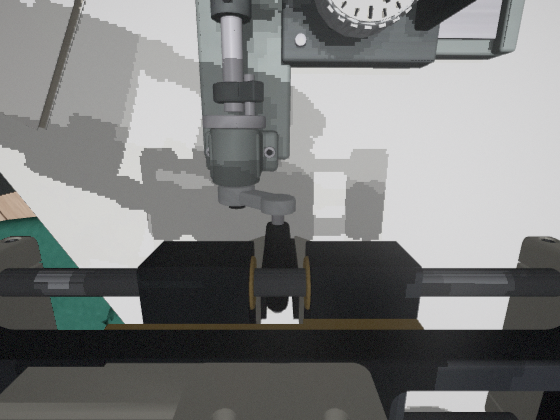

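```bash
cat > look2.py <<'E'
import sys
from h import *
np.set_printoptions(precision=2,suppress=True)
n=sys.argv[1]
p,d,m=cap('wrist',n)
q=bot.spot_point('wrist','handle')[:1]
for a in q: print(a, atd(m,a['point'],d))
# dial centre projected: bench (97-40?) find
for l in ['plunger_tip']:
    for a in bot.spot_point('wrist',l)[:1]: print(l,a,atd(m,a['point'],d))
v,u=np.mgrid[0:420,0:560]
c=np.stack([(u-m['cx'])/m['fx'],(v-m['cy'])/m['fy'],np.ones_like(u,float)],-1)*d[...,None]
P=c@rm(m).T+m['position']; x,y,z=P[...,0],P[...,1],P[...,2]
s=(d>0)&(y>-112)&(y<-70)&(x>440)&(x<520)&(z>35)&(z<125)&(v<235)
h=P[s]; print('handle pts',len(h),h.mean(0),'ztop',np.percentile(h[:,2],[50,90]),'x med range',np.percentile(h[:,0],[5,50,95]))
X,Y=proj(m,(541,45,87)); X=int(X);Y=int(Y); print('dial',X,Y)
a=p[max(0,Y-45):Y+45,X-45:X+45,::-1]
cv2.imwrite(f'pics/{n}z.png',cv2.resize(a,None,fx=6,fy=6,interpolation=cv2.INTER_CUBIC))
E
python3 -m handwheel '[[[0,0,0,0],[0,0,0,0],[0,0,0,0],[0,0,0,0],[-3,0,0,0],[-3,0,0,0],[-3,0,0,0],[-3,0,0,0]]]' 0.35
python3 -m handwheel '[[[0,0,0,0],[0,0,0,0]]]'
python3 dial.py g3; python3 look2.py k1
```

```text
time: 18.55
tool_pos: [500.0, -89.3, 196.8]
tcp_rot: [-2.404, 1.569, 2.313]
contact_force: [0.9, -0.2, 0.1]
grip_width: 32.2
time: 18.72
tool_pos: [501.2, -89.7, 197.1]
tcp_rot: [1.373, 1.567, -0.194]
contact_force: [-0.4, -0.8, -0.4]
grip_width: 31.9
g3 needle deg 242.5 mm 13.472222222222221 tool [501.2 -89.7 197.1] F [-0.4 -0.8 -0.4] crank 9.3 r 143.0 t 18.7167
{'point': [281.0, 208.1], 'conf': 0.67} [502.49 -89.49 101.81]
handle pts 628 [500.48 -89.57 100.8 ] ztop [101.1  102.45] x med range [494.62 500.72 506.02]
dial 329 41
```

View pics/k1.png

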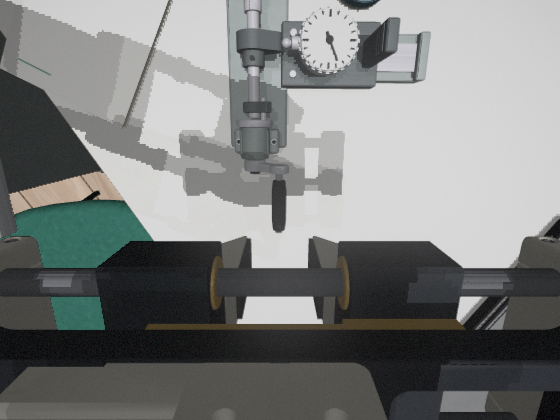

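View pics/k1z.png

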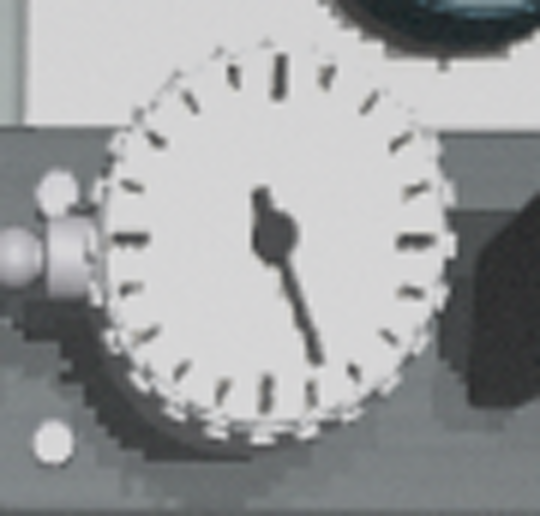

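```bash
sed -i "s/^read(sys.argv\[1\])/for i in range(int(sys.argv[2])): read(sys.argv[1])/" dial.py
python3 arc.py 47 65 3 | sed 's/np.float64//g'
python3 -m handwheel '[[[3,0,0,0],[3,0,0,0],[3,0,0,0],[2,0,0,0],[1,0,0,0],[0,0,0,0],[0,0,0,0]]]' 0.35
python3 -m handwheel '[[[0,0,0,0],[0,0,0,0],[0,0,0,0],[0,0,0,0],[0,0,0,0]]]' 0
python3 dial.py g4 3
python3 -m handwheel '[[[0.117,0.105,0,0],[0,0,0,0],[0,0,0,0]]]' 
python3 dial.py g5 3
```

```text
[[(0.118), (0.104)], [(0.123), (0.098)], [(0.128), (0.091)], [(0.132), (0.084)], [(0.137), (0.077)], [(0.141), (0.07)]] cum dx,dz [0.         0.10407222 0.20184543 0.29305161 0.3774408  0.45478167
 0.52486226] [ 0.         -0.11763225 -0.24055001 -0.36841637 -0.50088086 -0.63758039
 -0.77814029]
time: 19.5
tool_pos: [500.3, -89.8, 75.5]
tcp_rot: [-2.008, 1.57, 2.708]
contact_force: [1.2, -0.3, 0.2]
grip_width: 32.2
time: 19.92
tool_pos: [500.5, -89.9, 76.3]
tcp_rot: [1.126, 1.57, -0.441]
contact_force: [-1.5, 0.5, 0.9]
grip_width: 11.7
g4 needle deg 242.5 mm 13.472222222222221 tool [500.5 -89.9  76.3] F [-1.5  0.5  0.9] crank 47.9 r 30.4 t 19.9167
g4 needle deg 242.5 mm 13.472222222222221 tool [500.5 -90.   76.2] F [-0.6 -0.1  1.5] crank 48.1 r 30.2 t 19.9667
g4 needle deg 242.5 mm 13.472222222222221 tool [500.5 -90.   76.1] F [-0.5 -0.7  1.4] crank 48.2 r 30.2 t 20.0167
time: 20.32
tool_pos: [501.5, -90.0, 74.7]
tcp_rot: [0.428, 1.571, -1.139]
contact_force: [-1.2, -1.3, 2.3]
grip_width: 11.5
g5 needle deg 242.5 mm 13.472222222222221 tool [501.5 -90.   74.7] F [-1.2 -1.3  2.3] crank 51.5 r 30.0 t 20.3167
g5 needle deg 243.0 mm 13.5 tool [501.5 -90.   74.7] F [-1.9 -2.   2.9] crank 51.5 r 30.0 t 20.3667
g5 needle deg 243.0 mm 13.5 tool [501.5 -89.9  74.7] F [-2.3 -1.6  3.4] crank 51.5 r 30.0 t 20.4167
```

```bash

python3 -m handwheel '[[[0.123,0.098,0,0],[0,0,0,0],[0,0,0,0]]]' 
python3 dial.py g6 2
python3 -m handwheel '[[[0.128,0.091,0,0],[0,0,0,0],[0,0,0,0]]]' 
python3 dial.py g7 2
```

```text
time: 20.72
tool_pos: [502.6, -89.9, 73.3]
tcp_rot: [1.234, 1.57, -0.333]
contact_force: [-1.0, -2.0, 2.4]
grip_width: 11.5
g6 needle deg 242.5 mm 13.472222222222221 tool [502.6 -89.9  73.3] F [-1.  -2.   2.4] crank 54.9 r 30.1 t 20.7167
g6 needle deg 242.5 mm 13.472222222222221 tool [502.6 -89.9  73.3] F [ 0.1 -3.1  2.4] crank 54.9 r 30.1 t 20.7667
time: 21.07
tool_pos: [503.5, -89.9, 72.0]
tcp_rot: [1.377, 1.57, -0.19]
contact_force: [-0.8, -3.0, 2.3]
grip_width: 11.7
g7 needle deg 237.5 mm 13.194444444444445 tool [503.5 -89.9  72. ] F [-0.8 -3.   2.3] crank 57.9 r 30.1 t 21.0667
g7 needle deg 238.5 mm 13.25 tool [503.5 -89.9  72. ] F [-1.2 -2.9  1.8] crank 57.8 r 30.1 t 21.1167
```

```bash

python3 -m handwheel '[[[0,0,0,0],[0,0,0,0],[0,0,0,0],[0,0,0,0],[-3,0,0,0],[-3,0,0,0],[-3,0,0,0],[-3,0,0,0]]]' 0.35
python3 -m handwheel '[[[0,0,0,0],[0,0,0,0]]]'
python3 dial.py g8 2; python3 look2.py k2
```

```text
time: 21.83
tool_pos: [503.0, -89.4, 193.2]
tcp_rot: [-2.461, 1.57, 2.256]
contact_force: [0.7, -0.3, -0.1]
grip_width: 32.3
time: 22.0
tool_pos: [504.2, -89.8, 193.6]
tcp_rot: [1.336, 1.567, -0.23]
contact_force: [0.1, 0.4, -0.5]
grip_width: 31.8
g8 needle deg 239.0 mm 13.277777777777779 tool [504.2 -89.8 193.6] F [ 0.1  0.4 -0.5] crank 10.8 r 140.0 t 22.0
g8 needle deg 238.5 mm 13.25 tool [503.2 -89.6 192. ] F [ 0.9  0.7 -0.9] crank 10.5 r 138.4 t 22.05
{'point': [281.7, 206.4], 'conf': 0.61} [505.42 -87.74  97.96]
plunger_tip {'point': [279.6, 40.7], 'conf': 0.41} [503.15  46.04  79.21]
handle pts 645 [503.08 -89.72  97.25] ztop [97.59 99.04] x med range [497.74 503.09 509.07]
dial 327 39
```

View pics/k2z.png

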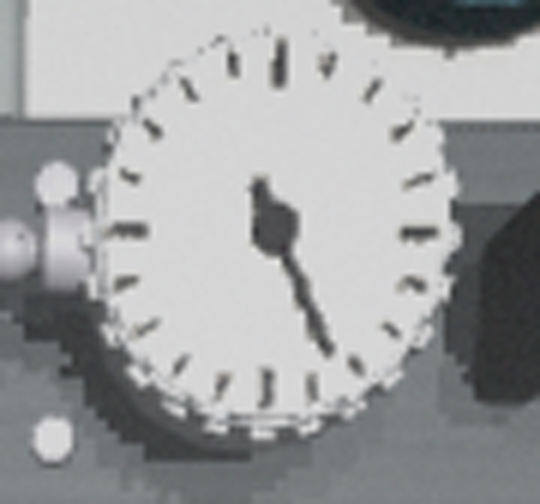

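```bash

python3 -m handwheel '[[[3,0,0,0],[3,0,0,0],[3,0,0,0],[2,0,0,0],[1,0,0,0],[0,0,0,0],[0,0,0,0]]]' 0.35
python3 -m handwheel '[[[0,0,0,0],[0,0,0,0],[0,0,0,0],[0,0,0,0],[0,0,0,0]]]' 0
python3 dial.py g9 2
python3 -m handwheel '[[[-0.107,-0.075,0,0],[-0.104,-0.08,0,0],[-0.1,-0.084,0,0],[0,0,0,0],[0,0,0,0]]]'
python3 dial.py g10 2
python3 -m handwheel '[[[0,0,0,0],[0,0,0,0],[0,0,0,0],[0,0,0,0],[-3,0,0,0],[-3,0,0,0],[-3,0,0,0],[-3,0,0,0]]]' 0.35
python3 -m handwheel '[[[0,0,0,0],[0,0,0,0]]]'
python3 dial.py g11 2; python3 look2.py k3
```

```text
time: 22.83
tool_pos: [503.4, -89.8, 72.0]
tcp_rot: [-2.012, 1.57, 2.704]
contact_force: [0.6, -0.1, -0.2]
grip_width: 32.2
time: 23.25
tool_pos: [503.4, -89.9, 72.6]
tcp_rot: [1.071, 1.57, -0.495]
contact_force: [-0.3, -0.9, 0.8]
grip_width: 11.8
g9 needle deg 237.5 mm 13.194444444444445 tool [503.4 -89.9  72.6] F [-0.3 -0.9  0.8] crank 56.8 r 30.3 t 23.25
g9 needle deg 238.5 mm 13.25 tool [503.4 -89.9  72.5] F [-0.8 -0.9  0.4] crank 57.0 r 30.3 t 23.3
time: 23.77
tool_pos: [501.3, -89.9, 75.2]
tcp_rot: [1.37, 1.57, -0.197]
contact_force: [2.2, -2.1, -3.6]
grip_width: 11.4
g10 needle deg 237.5 mm 13.194444444444445 tool [501.3 -89.9  75.2] F [ 2.2 -2.1 -3.6] crank 50.6 r 30.2 t 23.7667
g10 needle deg 237.0 mm 13.166666666666666 tool [501.3 -89.9  75.1] F [ 1.6 -1.3 -2.9] crank 50.6 r 30.2 t 23.8167
time: 24.53
tool_pos: [500.4, -89.6, 196.5]
tcp_rot: [-2.083, 1.57, 2.634]
contact_force: [0.5, -0.1, -0.2]
grip_width: 32.3
time: 24.7
tool_pos: [501.6, -89.9, 196.8]
tcp_rot: [1.265, 1.567, -0.302]
contact_force: [-0.6, 0.9, -0.5]
grip_width: 32.5
g11 needle deg 237.5 mm 13.194444444444445 tool [501.6 -89.9 196.8] F [-0.6  0.9 -0.5] crank 9.5 r 142.7 t 24.7
g11 needle deg 238.5 mm 13.25 tool [500.7 -89.7 195.2] F [-0.4 -0.1 -0.8] crank 9.3 r 141.1 t 24.75
{'point': [280.4, 206.7], 'conf': 0.73} [501.8  -88.97  97.99]
plunger_tip {'point': [279.4, 42.8], 'conf': 0.58} [500.48  45.31  78.55]
handle pts 632 [503.08 -89.6   97.18] ztop [97.54 98.92] x med range [497.02 503.17 508.63]
dial 330 40
```

View pics/k3z.png

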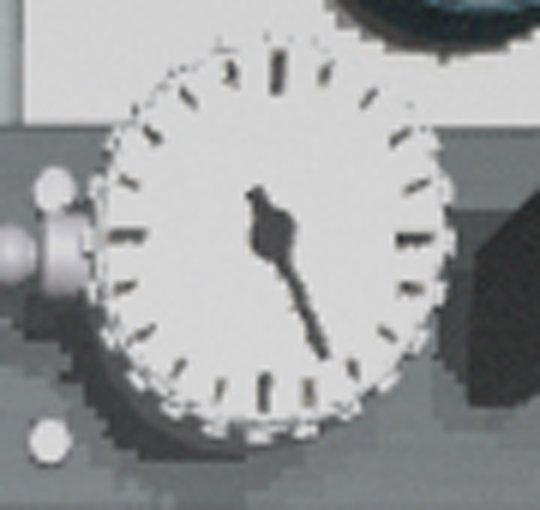

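```bash

python3 -m handwheel '[[[3,0.1,0,0],[3,0.12,0,0],[3,0,0,0],[2.3,0,0,0],[1,0,0,0],[0,0,0,0],[0,0,0,0]]]' 0.35
python3 -m handwheel '[[[0,0,0,0],[0,0,0,0],[0,0,0,0],[0,0,0,0],[0,0,0,0]]]' 0
python3 dial.py h1 1
python3 -m handwheel '[[[-0.107,-0.075,0,0],[-0.104,-0.08,0,0],[-0.1,-0.084,0,0],[-0.097,-0.088,0,0],[0,0,0,0],[0,0,0,0]]]'
python3 dial.py h2 2
python3 -m handwheel '[[[-0.093,-0.092,0,0],[0,0,0,0],[0,0,0,0]]]'
python3 dial.py h3 2
```

```text
time: 25.53
tool_pos: [503.2, -89.8, 72.1]
tcp_rot: [-2.032, 1.57, 2.684]
contact_force: [1.2, -0.7, 0.4]
grip_width: 32.2
time: 25.95
tool_pos: [503.3, -89.9, 72.8]
tcp_rot: [1.067, 1.57, -0.5]
contact_force: [-0.7, -1.7, 0.3]
grip_width: 11.5
h1 needle deg 238.5 mm 13.25 tool [503.3 -89.9  72.8] F [-0.7 -1.7  0.3] crank 56.4 r 30.3 t 25.95
time: 26.5
tool_pos: [500.3, -90.0, 76.3]
tcp_rot: [1.289, 1.57, -0.278]
contact_force: [1.6, -2.1, -3.3]
grip_width: 11.7
h2 needle deg 243.5 mm 13.527777777777779 tool [500.3 -90.   76.3] F [ 1.6 -2.1 -3.3] crank 47.7 r 30.1 t 26.5
h2 needle deg 243.5 mm 13.527777777777779 tool [500.2 -90.   76.2] F [ 3.2 -2.3 -3. ] crank 47.7 r 30.1 t 26.55
time: 26.85
tool_pos: [499.1, -90.0, 77.3]
tcp_rot: [1.06, 1.57, -0.507]
contact_force: [3.5, -3.2, -2.4]
grip_width: 11.4
h3 needle deg 242.5 mm 13.472222222222221 tool [499.1 -90.   77.3] F [ 3.5 -3.2 -2.4] crank 44.7 r 30.0 t 26.85
h3 needle deg 241.0 mm 13.38888888888889 tool [499.1 -90.   77.3] F [ 2.9 -2.8 -3.1] crank 44.8 r 30.0 t 26.9
```

```bash

python3 -m handwheel '[[[0,0,0,0],[0,0,0,0],[0,0,0,0],[0,0,0,0],[-3,0,0,0],[-3,0,0,0],[-3,0,0,0],[-3,0,0,0]]]' 0.35
python3 -m handwheel '[[[0,0,0,0],[0,0,0,0]]]'
python3 dial.py h4 2; python3 look2.py k4; python3 look2.py k4b
```

```text
time: 27.62
tool_pos: [498.2, -89.4, 198.3]
tcp_rot: [-2.062, 1.569, 2.654]
contact_force: [1.3, -0.2, -0.2]
grip_width: 32.3
time: 27.78
tool_pos: [499.4, -89.8, 198.7]
tcp_rot: [1.314, 1.568, -0.252]
contact_force: [-0.0, 0.5, 0.6]
grip_width: 32.1
h4 needle deg 243.0 mm 13.5 tool [499.4 -89.8 198.7] F [-0.   0.5  0.6] crank 8.5 r 144.3 t 27.7833
h4 needle deg 243.0 mm 13.5 tool [498.6 -89.6 197.1] F [ 0.3  0.9 -0.7] crank 8.3 r 142.6 t 27.8333
{'point': [282.6, 203.0], 'conf': 0.85} [501.57 -85.53  99.8 ]
plunger_tip {'point': [282.6, 40.4], 'conf': 0.48} [500.95  47.46  79.49]
handle pts 612 [501.53 -89.74  99.44] ztop [ 99.75 101.01] x med range [495.77 501.83 507.13]
dial 332 41
{'point': [283.2, 204.9], 'conf': 0.68} [502.06 -86.98 100.55]
plunger_tip {'point': [284.8, 43.9], 'conf': 0.55} [502.76  45.17  77.45]
handle pts 619 [501.51 -89.66  99.34] ztop [ 99.65 101.03] x med range [495.74 501.8  507.11]
dial 332 41
```

View pics/k4z.png

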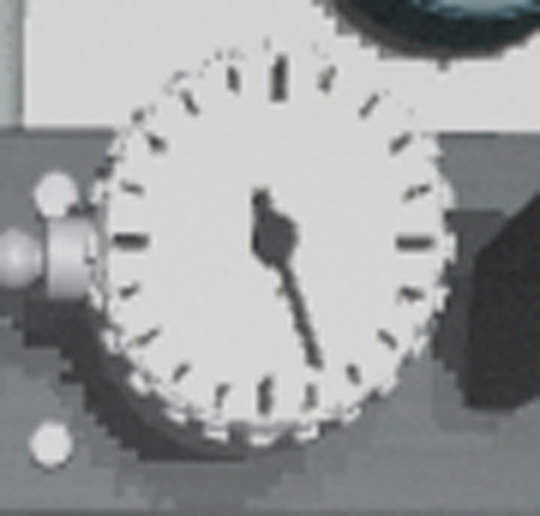

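```bash
python3 - <<'E'
import cv2,numpy as np
for n,X,Y in [('k1',329,41),('k2',327,39),('k3',330,40),('k4',332,41),('k4b',332,41)]:
    a=cv2.imread(f'pics/{n}.png',0)[max(0,Y-45):Y+45,X-45:X+45]
    g=cv2.GaussianBlur(cv2.resize(a,None,fx=6,fy=6,interpolation=cv2.INTER_CUBIC),(0,0),2).astype(float)
    m=(g<135).astype(np.uint8)
    k,l,s,c=cv2.connectedComponentsWithStats(m)
    i=l[236,274] or l[230,274]
    ys,xs=np.nonzero(l==i); w=(150-g[ys,xs]).clip(0)
    P=np.c_[xs,ys].astype(float); mu=np.average(P,axis=0,weights=w); C=np.cov((P-mu).T,aweights=w)
    e,v=np.linalg.eigh(C); d=v[:,1]*np.sign(v[1,1])
    # ticks: 20 comps near radius 150-165: angle of ticks 13,14,15
    hub=mu
    ax=np.degrees(np.arctan2(d[0],d[1]))
    ts=[]
    for dk in range(1,k):
        r=c[dk]; 
        if 60<s[dk,4]<900 and r[1]>330 and 150<r[0]<400: ts.append((r.round(1).tolist()))
    print(n,len(xs),mu.round(1),'axis',ax.round(2),sorted(ts))
E
```

```text
k1 3636 [279.3 254.6] axis 19.17 [[221.6, 390.2], [265.8, 394.2], [310.4, 392.7], [353.1, 370.9]]
k2 3830 [282.2 247. ] axis 22.74 [[221.7, 383.4], [266.8, 388.3], [311.6, 388.1], [355.2, 364.8]]
k3 3612 [279.5 252.2] axis 22.46 [[263.3, 391.0], [308.5, 391.0], [352.3, 368.4]]
k4 3575 [278.3 255.3] axis 18.69 [[180.3, 371.5], [264.3, 395.7], [310.1, 396.4], [352.4, 372.9], [387.1, 338.6]]
k4b 3717 [279.9 255.9] axis 18.42 [[180.1, 371.6], [222.3, 388.6], [265.6, 395.6], [310.8, 392.3], [353.0, 371.0]]
```

```bash
python3 -c "
from h import *
cap('top','topF'); print(bot.get_obs()['contact_force'],bot.get_obs()['time'])"
```

```text
[ 0.11786744  0.17018846 -0.08107299] 28.2333
```

View pics/topF.png

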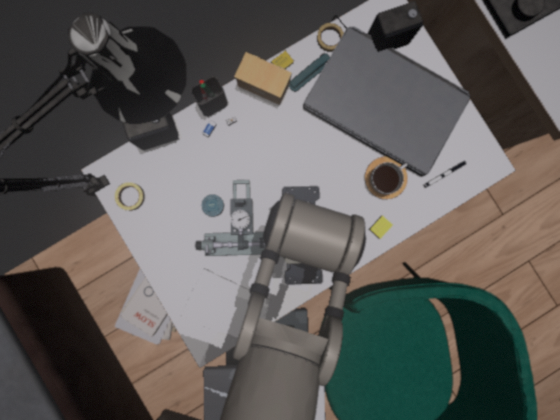

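The tin (212,205), tape, pad, marker and cup have not moved. The gauge is against the cam at (240,218), and the gripper is clear above the handle.

```bash
python3 -c "
from plant import bot
print(bot.close_job())"
```

```text
the job is handed in; nothing more can be done
None
```

The cam is standing at full lift against the plunger, within about 1–2° by my measurements, and I've handed the job in at about 28 s of robot time.

- **Gauge:** I slid it up by its tab until the dial read about 3.8 mm on the round back. It still read about 3.8 mm after I let go of the tab.
- **Finding the top:** I carried the crank round from about -87° and past the top. Between moves I let go of the handle and read the dial close up on both sides of the peak. The first adjustment back did not turn the crank at all, because the grip has several degrees of give, so I repeated it with a longer stroke.
- **Where it stands:** The dial reads about 13.7 mm, roughly 9.9 mm of lift out of 10 and well short of the 18 mm bottom of the plunger's travel. Comparing dial readings and handle angles on both sides puts it about 0.6° past the peak.
- **Force and surroundings:** The pull on the handle stayed at about 7 N or less, under the 13 N that starts to lift the shaft. The last top picture shows the gripper clear and the other things on the desk where they were.

**Checks that disagreed:**
- **Peak position:** readings taken while gripping differed between forward and reverse by about 8–10° of tool travel. I located the peak from the released readings only, and those agree to about half a degree.
- **Dial reading:** the top camera read the needle about 0.2 mm lower than the close-up view.

I did not measure the shaft's seating directly; I judged it only from the force staying low.

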